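# Verify the hardness probe on its three clamped reference blocks

### The arm

A 6-joint arm with a two-finger parallel gripper is mounted at the origin on the work surface. World frame = base frame: x ahead of the robot, y to its left, z up, the work surface at z = 0. Lengths are in m, angles in rad, forces in N, time in s.
With the tool pointing down it reaches from about 0.25 to 0.775 m from the base axis. Payload 4 kg.
Tool frame: the origin (TCP) lies between the finger pads; the fingertips stand 11 mm ahead of it and the grasp point (between the pads) lies 8 mm behind it; z points along the fingers, y is the direction in which the jaws open and shut (so a half turn about z gives the same grasp; the last joint's range is limited). The gripper opens to 94 mm and grips with 3 to 60 N. Pads are 16 mm wide; open, the fingers measure 119 mm over their backs; the gripper's body (75 mm by 177 mm) begins 78 mm behind the grasp point.
Start: joints at [1.098, 0.087, 1.371, -0, 1.684, -0.103], TCP at [0.199, 0.513, 0.217] pointing down, gripper open.
Joint ranges: [-3.1, 3.1], [-0.76, 2.03], [0.27, 2.55], [-1.08, 4.22], [0.17, 2.65], [-2.57, 2.57]. Speed limits (rad/s): [2.79, 2.79, 3.14, 3.14, 3.14, 3.14].

### API

Orientations are given as [roll, pitch, yaw] about the fixed x, y, z axes, in that order (R = Rz(yaw) Ry(pitch) Rx(roll)).
In Python, from bench import get_obs, cams, ticket gives the robot as it stands. The module is installed in compiled form; this text tells all that it offers.
- The arm moves only by the shell command python3 -m crank 'ROWS'. ROWS is JSON, a list of rows, each an object of numbers: "tx", "ty", "tz": the shift along the tool's x, y, z in cm; "twist": the turn about the tool's z in degrees; "grip": the opening, from 0 (shut) to 1 (fully open). In form: [{"tx": .., "ty": .., "tz": .., "twist": .., "grip": ..}, ...]. A call has 1 to 12 rows; each row shifts and turns the commanded pose from where the row before left it, along the tool's axes as they then stand; what a row does not reach is not made up. A row lasts 1/8 s, in which the tool goes at most 62.5 mm and 10.7 degrees, less where a joint would pass 70% of its speed; a pose out of reach is approached as far as the arm can. A call is refused whole if a number of a shift passes 6.25 or a number of a turn 10.7, either way. A call with a gripper value outside its range is refused whole. The fingers move at their own pace and stop on an object; the grip force is fixed at half the most. Time passes only in rows, so rows that do not move let the fingers close. It gives the time, the measured TCP pose, the force and the opening at its end, in the units of the state.
- get_obs(): the state, without advancing time (a new reading comes with each control period).
- cams.snapshot(name): name is "scene" or "top" or "wrist"; returns a dict with "frame" (420x560x3 uint8, red, green, blue), "intrinsics" (3x3 intrinsics, pixels), "R" (3x3) and "t" (3): a world point X has camera coordinates R X + t; the wrist camera has in their place "hand_eye" (4x4, takes a point from camera to tool coordinates, whose origin is the TCP and whose axes are the flange's). Camera axes: x right, y down, z forward; pixel columns grow to the right and rows downward; lengths in m; the calibration is good to about 2 mm. The wrist camera is an equidistant fisheye: a pixel r from the principal point sees the ray r / f radians off the axis. A picture is of the moment at which its call begins: read the wrist's pose just before it. There is no depth.
- ticket.close_job(): hands the job in, once; it reports no verdict.
Trained networks look in a picture, given as the dict that the camera call returned (one of the last four; its "shot" number tells which), for a name from the list of things; names that differ only in an ending like _2 or _b are one class to them, and where a whole thing is asked for, a point or a joint stands for the part that bears it (a point fixed in the world has none). Each returns a list of dicts, best first, with "conf" (0 to 1); they miss things now and then, are a little off and sometimes report something else, mostly with a low value. They report only what shows in the picture. A call takes as long as a camera call. They do not tell look-alikes from the thing itself.
- cams.outline_of(picture, query): "region" (420x560 bool, what is visible of it) and "centre" ([column, row] in pixels, amid what is visible of it).
The state is a dict: "time": time; "joint_positions": joint angles; "qvel": joint speeds; "joint_torque": joint torques, N m; "tool_pos": TCP position; "ee_rot": TCP orientation; "wrist_force": force on the tool from outside, world axes, zero at the start; "wrist_torque": the same for the moment, N m; "width": finger opening in m.
Only numpy, scipy, OpenCV 4.12 (cv2) and the standard library are available. Lean on these libraries where they do the work, as an engineer would, in place of code of your own. Each camera call takes 0.05 s, during which the arm holds its last target.

### The job

Flip the cam lever all the way over to clamp the row of reference blocks. Then take the hardness probe from its stand and, holding it upright, press its spring tip gently for a moment onto the dark mark of each block in turn: the lowest block first, then the middle-height one, then the tallest. Hang the probe back upright in its stand, let go, leave the blocks clamped and the things around alone.

Things in the scene. Friction and masses are not known exactly. Their poses are not given: they have to be found in the camera images.
- fixture: Fixed aluminium clamping fixture, base plate 110 mm wide (its x) by 298 mm long (its y), 12 mm thick, standing on the bench; origin on the bench surface. The row of three blocks lies along its y axis, sitting on the plate (12 mm up) between an end wall on the -y side (top 42 mm up) and a sliding steel stop on the +y side; low lips (20 mm up) run along both sides. The cam lever stands beyond the stop, on the +y side, between two cheeks 52 mm up.
- cam_lever (a joint): Angle of the cam lever about a level hinge along the fixture's x axis. 0: lever upright (unclamped); grows as the lever swings over towards the fixture's +y (outward, away from the blocks) and down; 1.5 (its end): lying almost level, clamped. It drives the stop about 4 mm against the blocks. It stays where it is left; about 3 N at its end moves it. Starts between 0 and 0.3.
- lever_pivot (a point): Hinge axis of the cam lever, at the middle of its width, 42 mm above the bench. Its axes are the fixture's.
- lever_end (a point): Centre of the crossbar at the free end of the steel lever, 82 mm from the hinge. The lever is a flat bar 26 mm wide and 10 mm thick; the pale crossbar is a 20 mm round, 30 mm long along the fixture's x. Site z points along the lever, from hinge to end.
- low_block_mark (a point): Centre of the dark 18 mm round mark on the top face of the lowest pale block: a 62 mm square base, 12 mm thick, with a round 50 mm boss, 24 mm high in all (36 mm above the bench). The three blocks are loose until clamped, 0.2 kg each, and stand in the row in any order.
- mid_block_mark (a point): The same mark on the middle-height block: square 46 mm boss, 42 mm high in all (54 mm above the bench).
- tall_block_mark (a point): The same mark on the tallest block: six-sided boss 50 mm across the flats, 60 mm high in all (72 mm above the bench).
- probe_handle (a point): Centre of the probe's pale handle, a vertical cylinder 32 mm in diameter and 72 mm long (its top is 36 mm above this point). Below the handle is a steel collar, 52 mm in diameter and 8 mm thick, then a slim nose, 22 mm in diameter, that ends in the spring tip. The whole probe is 149 mm long, 0.22 kg. Site z points from the tip to the handle.
- probe_collar (a point): Centre of the underside of the probe's collar, 44 mm below the handle centre; it rests on the stand.
- tip_end (a point): The end of the probe's round spring tip (8 mm in diameter), on the probe's axis, 113 mm below the handle centre when not pressed in.
- probe_tip (a joint): How far the spring tip is pushed into the probe, 0 (out) to 0.010 m (all the way in, hard stop). Pushing it takes about 1.2 N to begin, rising to 4.2 N at 10 mm.
- stand: Fixed probe stand: base plate 110 by 90 mm, an upright on its +x side, and a level steel fork of two prongs with a 34 mm gap, open towards its -x, 94 mm above the bench. The probe's nose hangs down through the gap and its collar lies on both prongs. Origin on the bench, below the place where the probe's axis hangs.
- stand_seat (a point): On the top face of the fork, mid-way between the prongs, where the centre of the collar's underside rests; 94 mm above the bench.
- cleaner: Bystander: white jar, 60 mm in diameter, 130 mm tall. Origin at the centre of its underside. To be left alone.
- weight: Bystander: steel weight with a knob, 64 mm in diameter, 80 mm tall. Origin at the centre of its underside. To be left alone.
- sample_tray: Bystander: white open tray, 100 by 130 by 35 mm. Origin at the centre of its underside. To be left alone.
There are look-alikes about, which are no part of the job. Leave any brown or red look-alike of the part that bears tall_block_mark alone.

How it is judged:
By the outcome, as a careful person would: the job done as asked, in the order asked, and still so for the second after the job is handed in, with the robot touching nothing.
It also fails if it takes over 72 s, if anything falls off the work surface, if the arm or the gripper's body presses on something with over 40 N, if the wrist force passes 120 N, or if a joint passes its speed limit or range.

## Working session

There is one attempt and no reset: what is moved stays moved. The work goes in short steps, Python scripts to look and compute and a shell command to move; the robot and the scene stay as the last step left them, time stands still between calls to the robot, and variables do not carry over. Pictures are saved under pics/ and viewed, and the job is handed in when it is done.

```bash
mkdir -p pics; ls
python3 - <<'E'
from bench import get_obs, cams
import cv2,pickle
o=get_obs();print(o)
d={}
for n in ["scene","top","wrist"]:
    s=cams.snapshot(n); d[n]=s
    cv2.imwrite(f"pics/a_{n}.png",s["frame"][:,:,::-1])
    print(n,{k:v for k,v in s.items() if k!="frame"})
pickle.dump(d,open("a.pkl","wb"))
E
```

```text
pics
{'time': 0.0, 'joint_positions': array([ 1.09793077e+00,  8.79395017e-02,  1.37222795e+00, -2.08387213e-05,
        1.68353924e+00, -1.03080340e-01]), 'qvel': array([ 1.23984787e-04, -2.14489678e-05,  1.40594880e-03, -1.83347516e-03,
        3.75509261e-04,  9.56290198e-04]), 'joint_torque': array([-6.93080092e-04, -3.40175414e+01, -3.02432084e+01,  7.19077815e-02,
        3.25508905e-02, -1.43550951e-04]), 'tool_pos': array([0.19855035, 0.51237515, 0.21532593]), 'ee_rot': array([-3.13948770e+00, -1.96928595e-04,  2.77180491e+00]), 'wrist_force': array([0.16299058, 0.0352104 , 0.13948834]), 'wrist_torque': array([ 0.00185057, -0.02988004,  0.00365726]), 'width': 0.09416853320952487}
scene {'intrinsics': array([[495.28141606,   0.        , 286.26961232],
       [  0.        , 495.28141606, 215.09284895],
       [  0.        ,   0.        ,   1.        ]]), 'R': array([[-0.30598094,  0.95182612,  0.02006755],
       [ 0.59269442,  0.20694277, -0.77838809],
       [-0.74504295, -0.22627799, -0.62746257]]), 't': array([ 0.17822356, -0.28398187,  1.52740367]), 'shot': 1}
top {'intrin
[... 208 characters left out ...]
3468],
       [-0.99758765, -0.01578039, -0.06760068],
       [ 0.06725065,  0.02174839, -0.99749905]]), 't': array([-0.01196338,  0.60878803,  0.86477414]), 'shot': 2}
wrist {'intrinsics': array([[325.1922621,   0.       , 275.8774102],
       [  0.       , 325.1922621, 202.0613398],
       [  0.       ,   0.       ,   1.       ]]), 'hand_eye': array([[ 6.10991624e-04, -9.57870646e-01, -2.87199324e-01,
         8.28019762e-02],
       [ 9.99999807e-01,  5.51830542e-04,  2.86940885e-04,
        -5.56808287e-05],
       [-1.16366892e-04, -2.87199444e-01,  9.57870798e-01,
        -1.67379212e-01],
       [ 0.00000000e+00,  0.00000000e+00,  0.00000000e+00,
         1.00000000e+00]]), 'shot': 3}
```

View pics/a_scene.png

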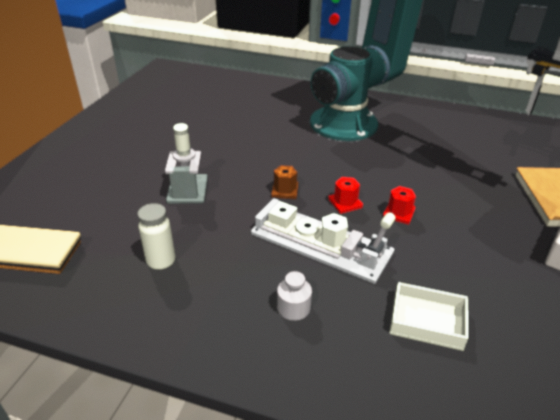

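View pics/a_top.png

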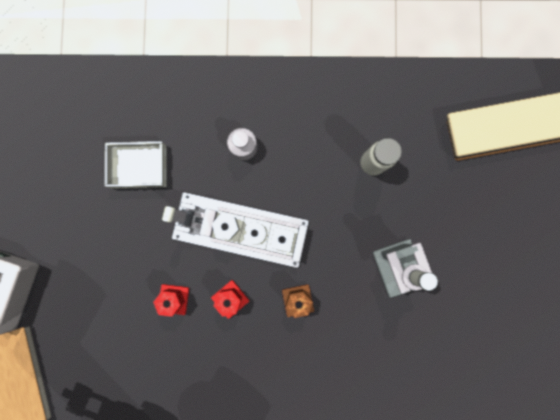

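View pics/a_wrist.png

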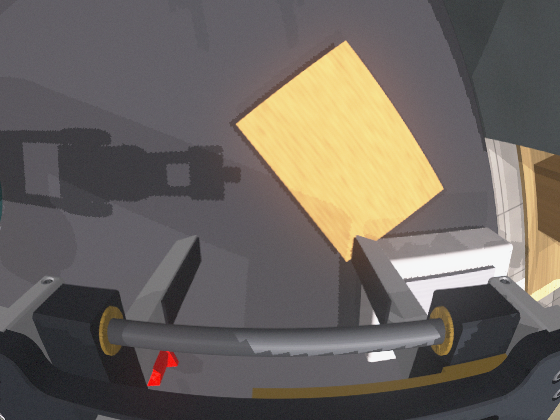

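The pale row (scene about (283,212), (307,227), (334,228)) is in the fixture. The red and brown hexes at scene (347,193), (401,203) and (286,180) are look-alikes, so the tall block is the pale hex at (334,228), top view (225,227). I'll measure next.

```bash
cat > h.py <<'E'
import numpy as np,cv2
def ray(s,px):
    K,R,t=s["intrinsics"],s["R"],s["t"]
    d=R.T@np.linalg.solve(K,[px[0],px[1],1.0]); c=-R.T@t
    return c,d
def atz(s,px,z):
    c,d=ray(s,px); return c+d*(z-c[2])/d[2]
def proj(s,X):
    p=s["R"]@np.asarray(X,float)+s["t"]; p=s["intrinsics"]@p; return p[:2]/p[2]
def tri(s1,p1,s2,p2):
    c1,d1=ray(s1,p1);c2,d2=ray(s2,p2)
    d1/=np.linalg.norm(d1);d2/=np.linalg.norm(d2)
    a=np.linalg.lstsq(np.c_[d1,-d2],c2-c1,rcond=None)[0]
    x1=c1+a[0]*d1;x2=c2+a[1]*d2
    return (x1+x2)/2,np.linalg.norm(x1-x2)
E
python3 - <<'E'
from bench import cams
import cv2,pickle,numpy as np
from h import *
d={n:cams.snapshot(n) for n in ["scene","top"]}
for n in d:
    for q in ["fixture","cam_lever","lever_end","low_block_mark","mid_block_mark","tall_block_mark","probe_handle","stand","cleaner","weight","sample_tray"]:
        r=cams.outline_of(d[n],q)
        print(n,q,[(round(x["conf"],2),np.round(x["centre"],1).tolist(),int(x["region"].sum())) for x in r[:5]])
pickle.dump(d,open("b.pkl","wb"))
t=d["top"]["frame"][:,:,::-1]; s=d["scene"]["frame"][:,:,::-1]
cv2.imwrite("pics/b_top.png",cv2.resize(t[180:280,155:315],None,fx=5,fy=5,interpolation=cv2.INTER_CUBIC))
cv2.imwrite("pics/b_scene.png",cv2.resize(s[190:280,245:405],None,fx=5,fy=5,interpolation=cv2.INTER_CUBIC))
a=cv2.resize(t[230:310,365:450],None,fx=4.5,fy=4.5,interpolation=cv2.INTER_CUBIC)
b=cv2.resize(s[115:205,155:220],(325,450),interpolation=cv2.INTER_CUBIC)
o=np.zeros((450,720,3),np.uint8);o[:a.shape[0],:a.shape[1]]=a;o[:,390:715]=b
cv2.imwrite("pics/b_stand.png",o)
E
```

```text
scene fixture [(0.82, [351.2, 250.5], 3382)]
scene cam_lever [(0.63, [383.3, 238.6], 446)]
scene lever_end [(0.69, [382.3, 236.6], 465)]
scene low_block_mark [(0.7, [303.6, 231.0], 532)]
scene mid_block_mark [(0.75, [378.9, 237.3], 385), (0.66, [281.8, 219.1], 716), (0.17, [348.0, 249.3], 3645)]
scene tall_block_mark [(0.95, [347.4, 195.4], 852), (0.92, [279.7, 182.8], 788), (0.8, [403.1, 205.7], 790), (0.71, [332.9, 236.3], 928), (0.49, [382.2, 240.2], 392)]
scene probe_handle []
scene stand [(0.63, [188.6, 186.8], 1573), (0.45, [280.9, 221.5], 773)]
scene cleaner [(0.7, [152.1, 238.9], 1811)]
scene weight [(0.66, [294.9, 294.5], 1298)]
scene sample_tray [(0.56, [429.2, 318.1], 3997)]
top fixture [(0.57, [216.3, 216.5], 4276)]
top cam_lever [(0.75, [177.4, 214.8], 428)]
top lever_end [(0.67, [176.3, 214.7], 406)]
top low_block_mark [(0.58, [253.7, 231.3], 746)]
top mid_block_mark [(0.94, [280.7, 242.7], 759)]
top tall_block_mark [(0.9, [174.1, 300.9], 909), (0.77, [299.7, 302.9], 795), (0.7, [228.4, 228.3], 743), (0.56, [229.5, 298.4], 858), (0.52, [177.4, 213.9], 390)]
top probe_handle [(0.69, [420.0, 278.4], 674)]
top stand []
top cleaner [(0.9, [380.7, 154.4], 1009)]
top weight [(0.62, [241.9, 142.2], 714)]
top sample_tray [(0.89, [135.7, 166.9], 2731)]
```

```bash
ls pics
```

```text
a_scene.png
a_top.png
a_wrist.png
b_scene.png
b_stand.png
b_top.png
```

View pics/b_top.png

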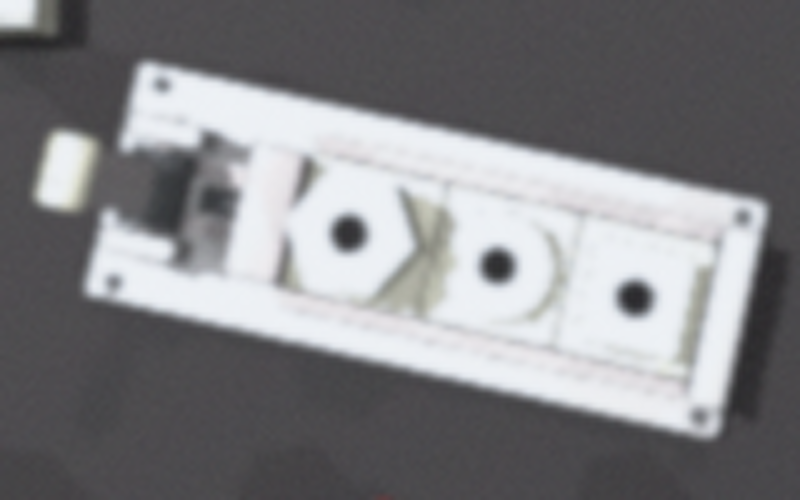

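View pics/b_scene.png

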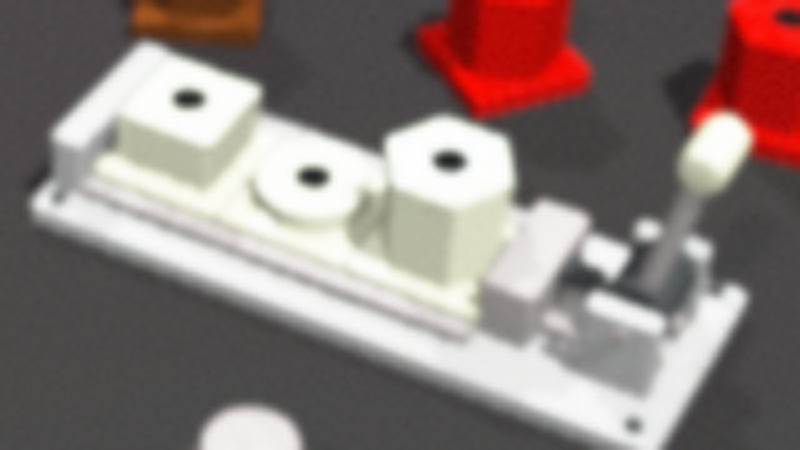

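View pics/b_stand.png

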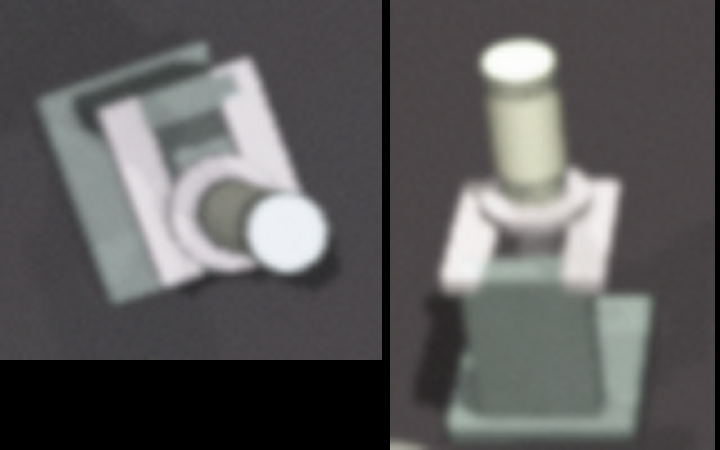

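Run:
```python
import pickle
from h import *
d=pickle.load(open("b.pkl","rb"));s,t=d["scene"],d["top"]
T=lambda x,y:((x+.5)/5-.5+155,(y+.5)/5-.5+180)
S=lambda x,y:((x+.5)/5-.5+245,(y+.5)/5-.5+190)
def mark(f,p):
    g=cv2.cvtColor(f["frame"],cv2.COLOR_RGB2GRAY).astype(float)
    x0,y0=int(p[0])-5,int(p[1])-5; w=g[y0:y0+11,x0:x0+11]
    w=np.clip(150-w,0,None); m=np.zeros_like(w);m[1:-1,1:-1]=1
    lab=cv2.connectedComponents((w>0).astype(np.uint8))[1]; w=w*(lab==lab[5,5])
    Y,X=np.mgrid[:11,:11]; return (x0+(w*X).sum()/w.sum(),y0+(w*Y).sum()/w.sum())
P={}
for n,a,b,z in [("tall",T(348,233),S(450,160),.072),("low",T(497,265),S(313,177),.036),("mid",T(635,297),S(188,98),.054)]:
    a,b=mark(t,a),mark(s,b)
    X,e=tri(s,b,t,a);P[n]=X
    print(n,np.round([*a,*b],1),"tri",X.round(4),round(e,4),"top@z",atz(t,a,z).round(4),"scene@z",atz(s,b,z).round(4))
X,e=tri(s,S(716,153),t,T(66,170));print("bar",X.round(4),e)
h=[((287+.5)/4.5-.5+365,(232+.5)/4.5-.5+230),((129+.5)/5-.5+155,(62+.5)/5-.5+115)]
X,e=tri(s,h[1],t,h[0]);print("handletop",X.round(4),e,atz(t,h[0],.174).round(4),atz(s,h[1],.174).round(4))
c=((232+.5)/4.5-.5+365,(215+.5)/4.5-.5+230);print("collar",atz(t,c,.102).round(4))
# fixture corner holes z .012
for p in [(162,85),(743,216),(112,283),(700,415)]: print("hole",p,atz(t,T(*p),.012).round(4))
# prong edges left prong outer: (100,105)->(165,287) crop; right outer (252,60)->(298,190)
for p in [(100,108),(163,287),(250,58),(296,185)]: print("prong",atz(t,((p[0]+.5)/4.5-.5+365,(p[1]+.5)/4.5-.5+230),.094).round(4))
for n,px in [("weight",(241.9,142.2)),("tray",(135.7,166.9)),("cleaner",(380,154))]: print(n,atz(t,px,.05).round(3))
for px in [(172,302),(229,299),(299,302)]: print("alike",atz(t,px,.04).round(3))
```

```text
tall [224.3 226.2 334.4 221.7] tri [0.5616 0.0998 0.0715] 0.0031 top@z [0.5612 0.1012 0.072 ] scene@z [0.5629 0.0985 0.072 ]
low [254.  232.7 307.2 224.9] tri [0.5488 0.0382 0.0355] 0.0029 top@z [0.5484 0.0395 0.036 ] scene@z [0.5498 0.0369 0.036 ]
mid [281.5 239.2 282.2 209.3] tri [ 0.5358 -0.0238  0.0534] 0.0034 top@z [ 0.5353 -0.0221  0.054 ] scene@z [ 0.537  -0.0252  0.054 ]
bar [0.5844 0.2079 0.1229] 0.0026747188757741316
handletop [ 0.4647 -0.2966  0.1706] 0.002118640674892807 [ 0.4648 -0.2943  0.174 ] [ 0.47   -0.2947  0.174 ]
collar [ 0.4636 -0.2967  0.102 ]
hole (162, 85) [0.6292 0.1986 0.012 ]
hole (743, 216) [ 0.5729 -0.0713  0.012 ]
hole (112, 283) [0.5372 0.2188 0.012 ]
hole (700, 415) [ 0.4819 -0.0528  0.012 ]
prong [ 0.5101 -0.2397  0.094 ]
prong [ 0.4296 -0.268   0.094 ]
prong [ 0.5342 -0.3082  0.094 ]
prong [ 0.4768 -0.3285  0.094 ]
weight [0.75 0.07 0.05]
tray [0.691 0.307 0.05 ]
cleaner [ 0.727 -0.237  0.05 ]
alike [0.393 0.217 0.04 ]
alike [0.402 0.091 0.04 ]
alike [ 0.398 -0.063  0.04 ]
```

```bash
python3 -m crank '[{"twist":10,"grip":0},{"twist":10,"grip":0},{"twist":10,"grip":0},{"twist":10,"grip":0},{"twist":10,"grip":0},{"twist":10,"grip":0},{"twist":10,"grip":0},{"twist":10,"grip":0},{"twist":0.6,"grip":0},{"grip":0}]'
cat > go.py <<'E'
import sys,numpy as np
from bench import get_obs
from scipy.spatial.transform import Rotation as Ro
o=get_obs();p=o["tool_pos"];R=Ro.from_euler("xyz",o["ee_rot"]).as_matrix()
print("t",round(o["time"],2),"tcp",p.round(4),"yawdeg",round(np.degrees(o["ee_rot"][2]),2),"F",o["wrist_force"].round(2),"w",round(o["width"],4),"q",o["joint_positions"].round(2))
if len(sys.argv)>3:
    g=np.array([float(a) for a in sys.argv[1:4]]);print("tool cm",(R.T@(g-p)*100).round(2))
E
python3 go.py .5787 .1805 .18
```

```text
t 1.35 tcp [0.1988 0.5128 0.2165] yawdeg 158.81 F [0.16 0.65 0.06] w 0.0943 q [ 1.1   0.09  1.37 -0.    1.68 -0.1 ]
tool cm [-47.43 -17.26   3.65]invalid input at $[0]: expected keys tx, ty, tz, twist, grip
```

```bash
python3 -m crank '[{"tx":0,"ty":0,"tz":0,"twist":10,"grip":0},{"tx":0,"ty":0,"tz":0,"twist":10,"grip":0},{"tx":0,"ty":0,"tz":0,"twist":10,"grip":0},{"tx":0,"ty":0,"tz":0,"twist":10,"grip":0},{"tx":0,"ty":0,"tz":0,"twist":10,"grip":0},{"tx":0,"ty":0,"tz":0,"twist":10,"grip":0},{"tx":0,"ty":0,"tz":0,"twist":10,"grip":0},{"tx":0,"ty":0,"tz":0,"twist":10,"grip":0},{"tx":0,"ty":0,"tz":0,"twist":0.6,"grip":0},{"tx":0,"ty":0,"tz":0,"twist":0,"grip":0}]'
python3 go.py .5787 .1805 .18
```

```text
time: 2.6
tool_pos: [0.1988, 0.5128, 0.2165]
ee_rot: [3.142, -0.0, 1.367]
wrist_force: [-0.8, -0.2, -1.4]
width: 0.0007
t 2.6 tcp [0.1988 0.5128 0.2165] yawdeg 78.34 F [-0.84 -0.2  -1.41] w 0.0007 q [ 1.1   0.09  1.37 -0.    1.68  1.3 ]
tool cm [-24.87  43.92   3.65]
```

```bash
python3 -m crank '[{"tx":-2.5,"ty":4.4,"tz":0,"twist":0,"grip":0},{"tx":-2.5,"ty":4.4,"tz":0,"twist":0,"grip":0},{"tx":-2.5,"ty":4.4,"tz":0,"twist":0,"grip":0},{"tx":-2.5,"ty":4.4,"tz":0,"twist":0,"grip":0},{"tx":-2.5,"ty":4.4,"tz":0,"twist":0,"grip":0},{"tx":-2.5,"ty":4.4,"tz":0,"twist":0,"grip":0},{"tx":-2.5,"ty":4.4,"tz":0,"twist":0,"grip":0},{"tx":-2.5,"ty":4.4,"tz":0,"twist":0,"grip":0},{"tx":-2.5,"ty":4.4,"tz":0,"twist":0,"grip":0},{"tx":-2.4,"ty":4.3,"tz":0,"twist":0,"grip":0},{"tx":0,"ty":0,"tz":0,"twist":0,"grip":0},{"tx":0,"ty":0,"tz":0,"twist":0,"grip":0}]'
python3 go.py .5787 .1805 .13
python3 - <<'E'
from bench import cams
import cv2
s=cams.snapshot("wrist");cv2.imwrite("pics/c_wrist.png",s["frame"][:,:,::-1])
E
```

```text
time: 4.1
tool_pos: [0.5773, 0.1796, 0.2163]
ee_rot: [-3.141, -0.0, 1.366]
wrist_force: [-0.1, -0.3, -0.3]
width: 0.0003
t 4.1 tcp [0.5773 0.1796 0.2163] yawdeg 78.26 F [-0.1  -0.35 -0.26] w 0.0003 q [0.21 0.21 1.23 0.   1.7  0.41]
tool cm [0.11 0.12 8.63]
```

View pics/c_wrist.png

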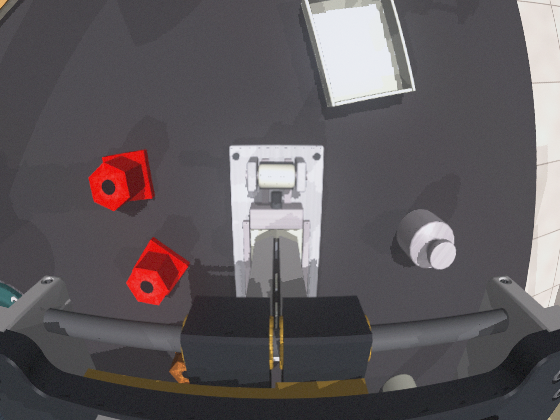

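The wrist view shows the crossbar at (277,177), parallel to the jaw axis and centred on the fingers. I'll descend behind it on the block side.

```bash
python3 -m crank '[{"tx":0.1,"ty":0.1,"tz":3,"twist":0,"grip":0},{"tx":0,"ty":0,"tz":3,"twist":0,"grip":0},{"tx":0,"ty":0,"tz":1.6,"twist":0,"grip":0},{"tx":0,"ty":0,"tz":1,"twist":0,"grip":0},{"tx":0,"ty":0,"tz":0,"twist":0,"grip":0}]'
python3 - <<'E'
from bench import cams
import cv2
s=cams.snapshot("scene");cv2.imwrite("pics/d.png",cv2.resize(s["frame"][130:280,300:450,::-1],None,fx=4,fy=4,interpolation=cv2.INTER_CUBIC))
E
```

```text
time: 4.78
tool_pos: [0.5786, 0.1805, 0.1304]
ee_rot: [-3.141, 0.0, 1.366]
wrist_force: [-0.3, 0.0, 0.5]
width: 0.0002
```

View pics/d.png

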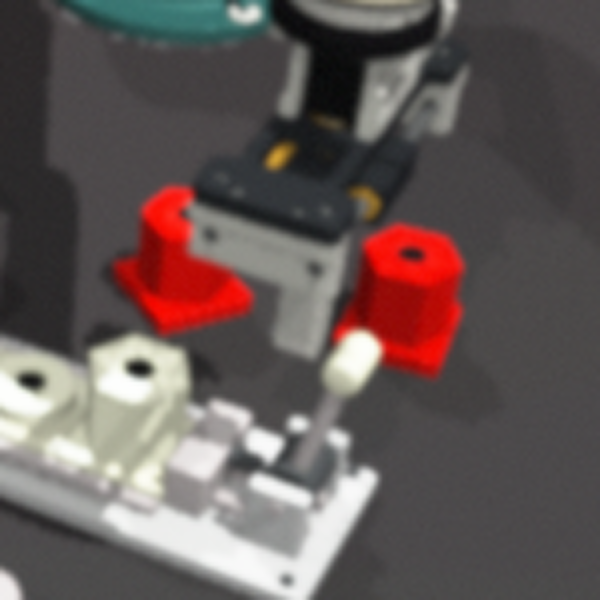

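```bash
python3 -m crank '[{"tx":0.9,"ty":0,"tz":0.1,"twist":0,"grip":0},{"tx":0.9,"ty":0,"tz":0,"twist":0,"grip":0},{"tx":0.5,"ty":0,"tz":0.15,"twist":0,"grip":0},{"tx":0.5,"ty":0,"tz":0.15,"twist":0,"grip":0},{"tx":0.5,"ty":0,"tz":0.2,"twist":0,"grip":0},{"tx":0.5,"ty":0,"tz":0.3,"twist":0,"grip":0},{"tx":0.5,"ty":0,"tz":0.3,"twist":0,"grip":0},{"tx":0.5,"ty":0,"tz":0.3,"twist":0,"grip":0},{"tx":0.6,"ty":0,"tz":0.5,"twist":0,"grip":0},{"tx":0.6,"ty":0,"tz":0.6,"twist":0,"grip":0},{"tx":0,"ty":0,"tz":0,"twist":0,"grip":0}]'
python3 - <<'E'
from bench import cams
import cv2
s=cams.snapshot("scene");cv2.imwrite("pics/e.png",cv2.resize(s["frame"][130:280,300:450,::-1],None,fx=4,fy=4,interpolation=cv2.INTER_CUBIC))
E
```

```text
time: 6.2
tool_pos: [0.5906, 0.2397, 0.1033]
ee_rot: [-3.14, -0.0, 1.366]
wrist_force: [-0.8, -0.1, -0.5]
width: 0.0005
```

View pics/e.png

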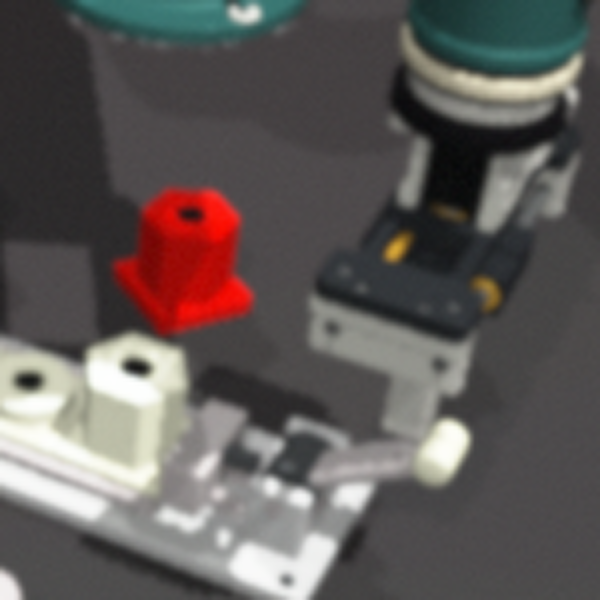

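```bash
python3 -m crank '[{"tx":-0.4,"ty":0,"tz":-1.5,"twist":0,"grip":0},{"tx":0,"ty":0,"tz":-1.5,"twist":0,"grip":0},{"tx":1.8,"ty":0,"tz":0,"twist":0,"grip":0},{"tx":1.8,"ty":0,"tz":0,"twist":0,"grip":0},{"tx":0,"ty":0,"tz":1.0,"twist":0,"grip":0},{"tx":0,"ty":0,"tz":1.0,"twist":0,"grip":0},{"tx":0.2,"ty":0,"tz":1.0,"twist":0,"grip":0},{"tx":0.2,"ty":0,"tz":1.0,"twist":0,"grip":0},{"tx":0.1,"ty":0,"tz":1.0,"twist":0,"grip":0},{"tx":0,"ty":0,"tz":0.7,"twist":0,"grip":0},{"tx":0,"ty":0,"tz":0.3,"twist":0,"grip":0},{"tx":0,"ty":0,"tz":0,"twist":0,"grip":0}]'
python3 - <<'E'
from bench import cams
import cv2
s=cams.snapshot("scene");cv2.imwrite("pics/f.png",cv2.resize(s["frame"][130:280,300:450,::-1],None,fx=4,fy=4,interpolation=cv2.INTER_CUBIC))
E
```

```text
time: 7.75
tool_pos: [0.6, 0.2828, 0.0771]
ee_rot: [3.138, -0.016, 1.368]
wrist_force: [1.6, 15.6, 3.7]
width: 0.0004
```

View pics/f.png

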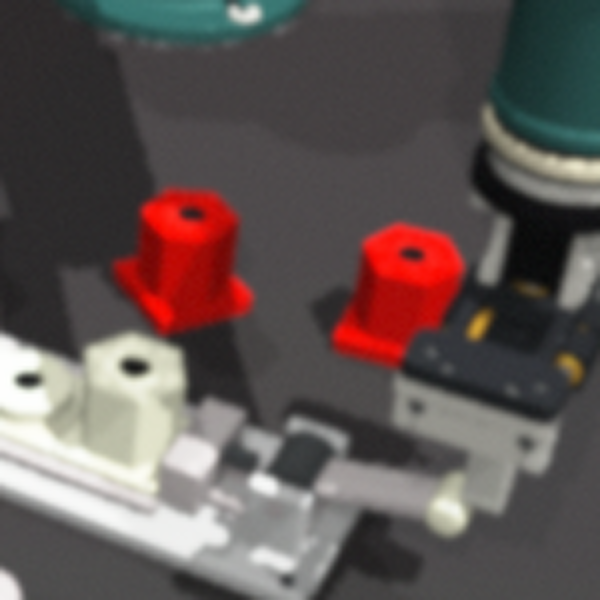

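The fingers slipped past the bar onto its far side, and the wrist reads 15.6 N. I'll move outward to relieve that, lift, and look again.

```bash
python3 -m crank '[{"tx":0.8,"ty":0,"tz":0,"twist":0,"grip":0},{"tx":0.8,"ty":0,"tz":0,"twist":0,"grip":0},{"tx":0,"ty":0,"tz":-3,"twist":0,"grip":0},{"tx":0,"ty":0,"tz":-3,"twist":0,"grip":0},{"tx":0,"ty":4,"tz":-3,"twist":0,"grip":0},{"tx":0,"ty":0,"tz":0,"twist":0,"grip":0}]'
python3 - <<'E'
from bench import cams
import cv2,numpy as np,pickle
d={}
for n,(x,y) in dict(scene=(300,170),top=(100,170)).items():
    s=cams.snapshot(n);d[n]=s;cv2.imwrite(f"pics/g_{n}.png",cv2.resize(s["frame"][y:y+110,x:x+130,::-1],None,fx=5,fy=5,interpolation=cv2.INTER_CUBIC))
pickle.dump(d,open("g.pkl","wb"))
E
```

```text
time: 8.55
tool_pos: [0.6441, 0.2812, 0.1664]
ee_rot: [3.137, -0.001, 1.362]
wrist_force: [-0.5, -0.3, -0.8]
width: 0.0005
```

View pics/g_scene.png

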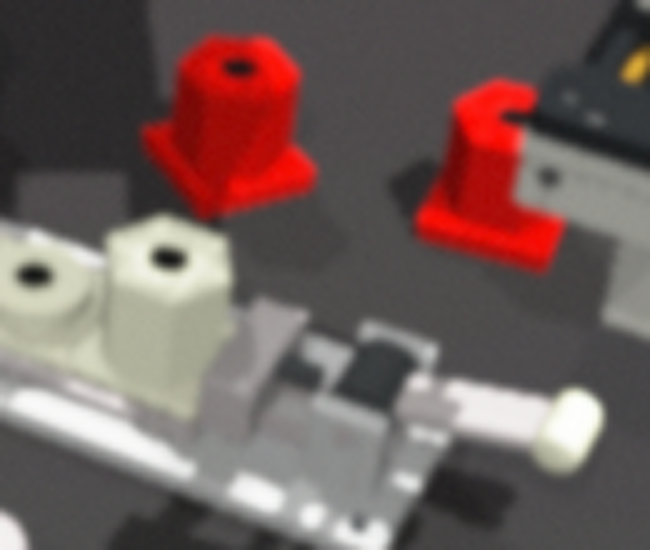

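View pics/g_top.png

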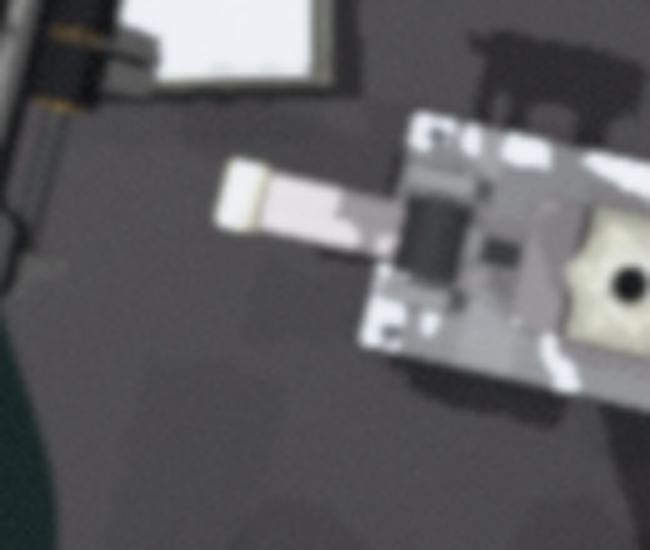

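```bash
python3 - <<'E'
import pickle
from h import *
d=pickle.load(open("g.pkl","rb"))
X,e=tri(d["scene"],(568.5/5-.5+300,432.5/5-.5+170),d["top"],(242.5/5-.5+100,196.5/5-.5+170))
print(X,e)
for z in (.048,.055,.065,.08): print(z,atz(d["top"],(242.5/5-.5+100,196.5/5-.5+170),z))
E
python3 go.py .595 .262 .13
```

```text
[0.59722346 0.27071778 0.05778002] 0.003750545578363838
0.048 [0.59737076 0.27604655 0.048     ]
0.055 [0.596978   0.27361476 0.055     ]
0.065 [0.59641692 0.27014078 0.065     ]
0.08 [0.59557529 0.2649298  0.08      ]
t 8.65 tcp [0.6409 0.2818 0.1631] yawdeg 78.15 F [-0.84  0.57 -0.11] w 0.0002 q [ 0.33  0.44  1.04 -0.    1.66  0.54]
tool cm [-2.88 -4.07  3.32]
```

```bash
python3 -m crank '[{"tx":-1.2,"ty":-2.0,"tz":0,"twist":0,"grip":0},{"tx":-1.2,"ty":-2.1,"tz":0,"twist":0,"grip":0},{"tx":0,"ty":0,"tz":3,"twist":0,"grip":0},{"tx":0,"ty":0,"tz":3,"twist":0,"grip":0},{"tx":0,"ty":0,"tz":1.5,"twist":0,"grip":0},{"tx":0,"ty":0,"tz":0,"twist":0,"grip":0}]'
python3 go.py .5965 .267 .069
```

```text
time: 9.4
tool_pos: [0.5943, 0.2671, 0.087]
ee_rot: [-3.137, 0.003, 1.365]
wrist_force: [-0.7, -0.1, -0.5]
width: 0.0007
t 9.4 tcp [0.5943 0.2671 0.087 ] yawdeg 78.23 F [-0.68 -0.09 -0.55] w 0.0007 q [ 0.34  0.37  1.29 -0.    1.49  0.54]
tool cm [0.04 0.23 1.8 ]
```

```bash
python3 -m crank '[{"tx":0,"ty":0.2,"tz":0.6,"twist":0,"grip":0},{"tx":0,"ty":0,"tz":0.6,"twist":0,"grip":0},{"tx":0,"ty":0,"tz":0.4,"twist":0,"grip":0},{"tx":0,"ty":0,"tz":0.2,"twist":0,"grip":0},{"tx":0,"ty":0,"tz":0,"twist":0,"grip":0}]'
```

```text
time: 10.02
tool_pos: [0.5983, 0.2673, 0.0719]
ee_rot: [3.141, -0.001, 1.365]
wrist_force: [1.0, 0.9, 0.9]
width: 0.0005
```

```bash
python3 -m crank '[{"tx":0,"ty":0,"tz":0.3,"twist":0,"grip":0},{"tx":0,"ty":0,"tz":0,"twist":0,"grip":0}]';python3 -m crank '[{"tx":0,"ty":0,"tz":0.3,"twist":0,"grip":0},{"tx":0,"ty":0,"tz":0,"twist":0,"grip":0}]'
```

```text
time: 10.28
tool_pos: [0.5983, 0.2675, 0.0689]
ee_rot: [3.141, -0.001, 1.365]
wrist_force: [0.8, 1.8, 2.5]
width: 0.0003
time: 10.52
tool_pos: [0.5985, 0.2676, 0.0685]
ee_rot: [3.14, -0.002, 1.365]
wrist_force: [-2.3, 1.2, 11.1]
width: 0.0009
```

Run:
```python
from bench import cams
import cv2,numpy as np,pickle
d={}
for n,(x,y) in dict(scene=(300,170),top=(100,170)).items():
    s=cams.snapshot(n);d[n]=s;cv2.imwrite(f"pics/i_{n}.png",cv2.resize(s["frame"][y:y+110,x:x+130,::-1],None,fx=5,fy=5,interpolation=cv2.INTER_CUBIC))
```

```text
(no output)
```

View pics/i_scene.png

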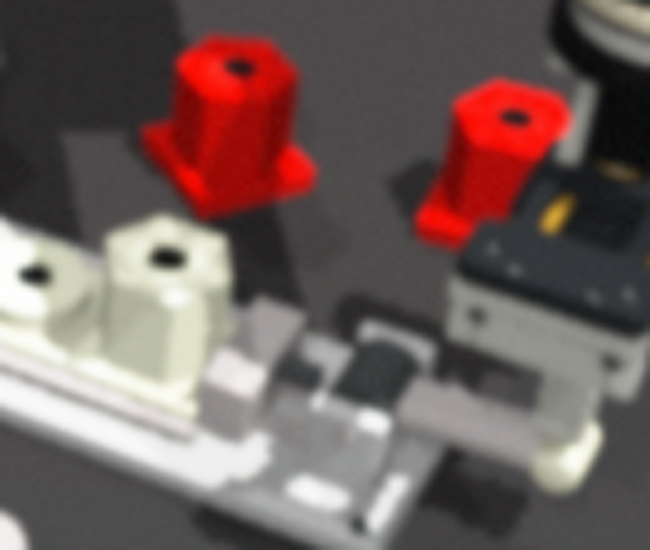

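```bash
python3 -m crank '[{"tx":0,"ty":0,"tz":0.2,"twist":0,"grip":0},{"tx":0,"ty":0,"tz":0,"twist":0,"grip":0}]'; python3 -m crank '[{"tx":0,"ty":0,"tz":-4,"twist":0,"grip":0},{"tx":0,"ty":0,"tz":-6,"twist":0,"grip":0},{"tx":0,"ty":0,"tz":-6,"twist":0,"grip":0},{"tx":0,"ty":0,"tz":-5,"twist":0,"grip":0},{"tx":0,"ty":0,"tz":0,"twist":0,"grip":0}]'; python3 go.py .466 -.296 .27
```

```text
time: 10.88
tool_pos: [0.5986, 0.2676, 0.0683]
ee_rot: [3.139, -0.002, 1.365]
wrist_force: [-4.8, -0.2, 16.6]
width: 0.0003
time: 11.5
tool_pos: [0.5993, 0.2669, 0.2792]
ee_rot: [3.134, -0.004, 1.364]
wrist_force: [0.9, 0.1, 0.7]
width: 0.0005
t 11.5 tcp [0.5993 0.2669 0.2792] yawdeg 78.18 F [0.86 0.11 0.69] w 0.0005 q [ 0.33  0.32  0.97 -0.    1.84  0.54]
tool cm [-57.83  -1.52   0.7 ]
```

```bash
python3 -m crank '[{"tx":-5.2,"ty":-0.1,"tz":0,"twist":0,"grip":0},{"tx":-5.2,"ty":-0.1,"tz":0,"twist":0,"grip":0},{"tx":-5.2,"ty":-0.1,"tz":0,"twist":0,"grip":0},{"tx":-5.2,"ty":-0.2,"tz":0,"twist":0,"grip":0},{"tx":-5.2,"ty":-0.2,"tz":0,"twist":0,"grip":0},{"tx":-5.2,"ty":-0.2,"tz":0,"twist":0,"grip":0},{"tx":-5.2,"ty":-0.2,"tz":0,"twist":0,"grip":0},{"tx":-5.2,"ty":-0.1,"tz":0,"twist":0,"grip":0.6},{"tx":-5.2,"ty":-0.1,"tz":0,"twist":0,"grip":0.8},{"tx":-5.2,"ty":-0.1,"tz":0,"twist":0,"grip":1},{"tx":0,"ty":0,"tz":0,"twist":0,"grip":1},{"tx":0,"ty":0,"tz":0,"twist":0,"grip":1}]'; python3 go.py .466 -.296 .27
python3 - <<'E'
from bench import cams,get_obs
import cv2,pickle
o=get_obs();d={}
for n in ("wrist","scene","top"):
    s=cams.snapshot(n);d[n]=s;cv2.imwrite(f"pics/j_{n}.png",s["frame"][:,:,::-1])
pickle.dump((o,d),open("j.pkl","wb"))
E
```

```text
time: 13.0
tool_pos: [0.4773, -0.2386, 0.2715]
ee_rot: [-3.138, -0.002, 1.365]
wrist_force: [0.2, -0.1, 0.4]
width: 0.0472
t 13.0 tcp [ 0.4773 -0.2386  0.2715] yawdeg 78.18 F [ 0.22 -0.06  0.45] w 0.0472 q [-0.57  0.05  1.3   0.    1.79 -0.36]
tool cm [-5.85  0.07  0.14]
```

View pics/j_wrist.png

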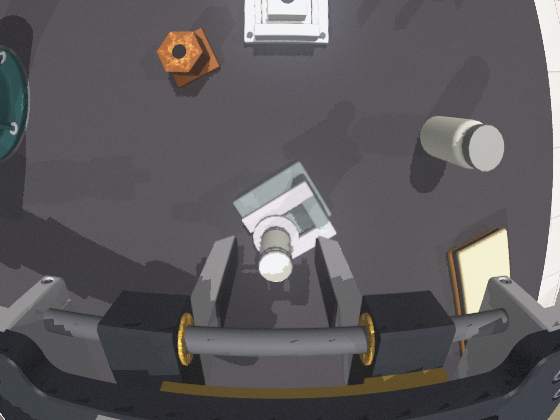

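View pics/j_scene.png

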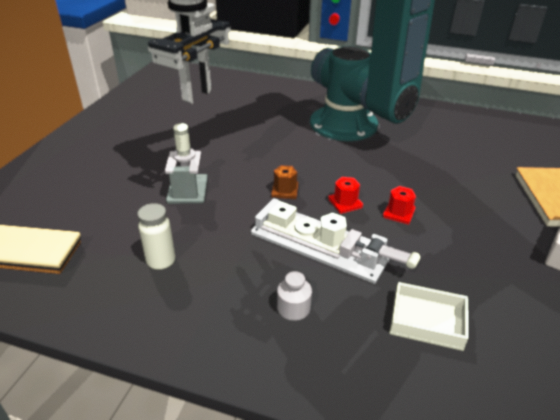

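View pics/j_top.png

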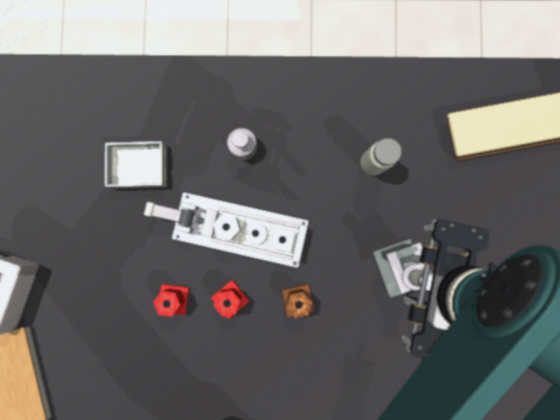

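The lever lies flat (bar at scene (413,259)) and the probe's handle top is at wrist (275,265). I'll refine the probe position and re-measure the marks now that the blocks are clamped.

```bash
cat >> h.py <<'E'
from scipy.spatial.transform import Rotation as Ro
def wray(s,o,px):
    K=s["intrinsics"];v=(np.array(px)-K[:2,2])/K[0,0];r=np.linalg.norm(v)
    d=np.r_[np.sin(r)*v/r,np.cos(r)];H=s["hand_eye"];R=Ro.from_euler("xyz",o["ee_rot"]).as_matrix()
    return R@H[:3,3]+o["tool_pos"],R@H[:3,:3]@d
def watz(s,o,px,z):
    c,d=wray(s,o,px);return c+d*(z-c[2])/d[2]
def mark(f,p):
    g=cv2.cvtColor(f["frame"],cv2.COLOR_RGB2GRAY).astype(float)
    x0,y0=int(round(p[0]))-5,int(round(p[1]))-5; w=g[y0:y0+11,x0:x0+11]
    w=np.clip(130-w,0,None)
    lab=cv2.connectedComponents((w>0).astype(np.uint8))[1]; w=w*(lab==lab[5,5])
    Y,X=np.mgrid[:11,:11]; return (x0+(w*X).sum()/w.sum(),y0+(w*Y).sum()/w.sum())
E
python3 - <<'E'
import pickle
from h import *
o,d=pickle.load(open("j.pkl","rb"));w=d["wrist"];s,t=d["scene"],d["top"]
f=w["frame"].astype(int);m=(f.min(2)>215).astype(np.uint8)
n,lab,st,c=cv2.connectedComponentsWithStats(m);i=lab[267,275];print("handle top blob",st[i],c[i])
print(watz(w,o,(275,265.5),.174),watz(w,o,c[i],.174))
for n,a,b,z in [("tall",(227,227),(335,222),.072),("low",(256,233),(308,225),.036),("mid",(282,239),(282,209),.054)]:
    a,b=mark(t,a),mark(s,b);X,e=tri(s,b,t,a)
    print(n,np.round([*a,*b],1),X.round(4),round(e,4),atz(t,a,z).round(4),atz(s,b,z).round(4))
cv2.imwrite("pics/k.png",cv2.resize(w["frame"][150:300,210:350,::-1],None,fx=4,fy=4))
E
```

```text
handle top blob [259 253  30  22 494] [273.32793522 263.56680162]
[ 0.46606548 -0.2934301   0.174     ] [ 0.46498238 -0.29115914  0.174     ]
tall [225.6 226.5 333.1 221.2] [0.5612 0.0968 0.0718] 0.0032 [0.5607 0.0983 0.072 ] [0.5621 0.0953 0.072 ]
low [255.  232.9 306.3 224.6] [0.5484 0.036  0.0355] 0.003 [0.548  0.0374 0.036 ] [0.5495 0.0347 0.036 ]
mid [282.  239.3 281.9 209.2] [ 0.5355 -0.0246  0.0533] 0.0032 [ 0.535  -0.0231  0.054 ] [ 0.5368 -0.0259  0.054 ]
```

View pics/k.png

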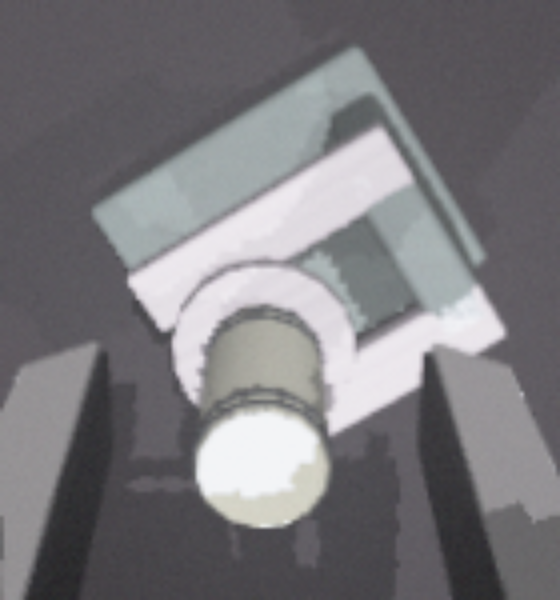

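```bash
python3 -m crank '[{"tx":-2.8,"ty":0.1,"tz":0,"twist":0,"grip":1},{"tx":-2.9,"ty":0,"tz":0,"twist":0,"grip":1},{"tx":0,"ty":0,"tz":0,"twist":0,"grip":1},{"tx":0,"ty":0,"tz":0,"twist":0,"grip":1}]'; python3 go.py .466 -.2945 .137
```

```text
time: 13.65
tool_pos: [0.4678, -0.2938, 0.2735]
ee_rot: [3.142, -0.001, 1.366]
wrist_force: [0.5, -0.3, -0.0]
width: 0.0939
t 13.65 tcp [ 0.4678 -0.2938  0.2735] yawdeg 78.29 F [ 0.48 -0.33 -0.03] w 0.0939 q [-0.66  0.09  1.26  0.    1.8  -0.46]
tool cm [-0.12 -0.16 13.65]
```

```bash
python3 -m crank '[{"tx":-0.1,"ty":-0.1,"tz":4,"twist":0,"grip":1},{"tx":0,"ty":0,"tz":4,"twist":0,"grip":1},{"tx":0,"ty":0,"tz":3,"twist":0,"grip":1},{"tx":0,"ty":0,"tz":1.6,"twist":0,"grip":1},{"tx":0,"ty":0,"tz":1,"twist":0,"grip":1},{"tx":0,"ty":0,"tz":0,"twist":0,"grip":1}]'; python3 go.py .466 -.2945 .137
python3 - <<'E'
from bench import cams,get_obs
import cv2
for n in ("wrist","scene"):
    s=cams.snapshot(n);cv2.imwrite(f"pics/l_{n}.png",s["frame"][:,:,::-1] if n=="wrist" else cv2.resize(s["frame"][90:210,130:250,::-1],None,fx=4,fy=4))
E
```

```text
time: 14.4
tool_pos: [0.4665, -0.2956, 0.1377]
ee_rot: [3.141, -0.0, 1.366]
wrist_force: [-0.2, 0.2, 0.2]
width: 0.0942
t 14.4 tcp [ 0.4665 -0.2956  0.1377] yawdeg 78.24 F [-0.24  0.23  0.24] w 0.0942 q [-0.67  0.12  1.49  0.    1.53 -0.46]
tool cm [ 0.1  -0.07  0.07]
```

View pics/l_wrist.png

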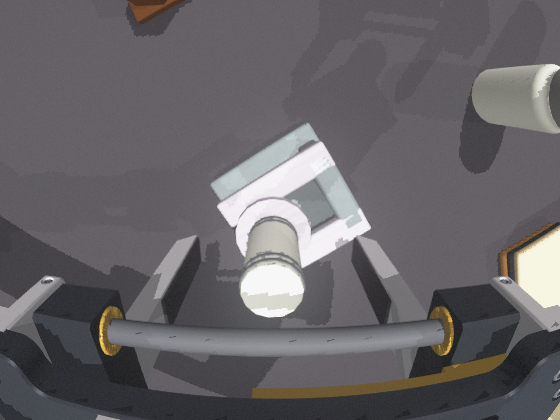

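View pics/l_scene.png

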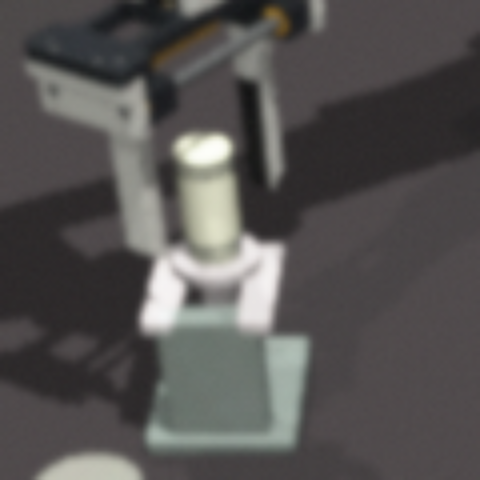

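The handle (wrist (272,288)) is between the open fingers, so I'll close.

```bash
python3 -m crank '[{"tx":0,"ty":-0.1,"tz":0,"twist":0,"grip":0.5},{"tx":0,"ty":0,"tz":0,"twist":0,"grip":0.4},{"tx":0,"ty":0,"tz":0,"twist":0,"grip":0.2},{"tx":0,"ty":0,"tz":0,"twist":0,"grip":0},{"tx":0,"ty":0,"tz":0,"twist":0,"grip":0},{"tx":0,"ty":0,"tz":0,"twist":0,"grip":0},{"tx":0,"ty":0,"tz":0,"twist":0,"grip":0}]'; python3 go.py
python3 - <<'E'
from bench import cams,get_obs
import cv2,pickle
d={};o=get_obs()
for n in ("wrist","scene"):
    s=cams.snapshot(n);d[n]=s;cv2.imwrite(f"pics/m_{n}.png",s["frame"][:,:,::-1] if n=="wrist" else cv2.resize(s["frame"][90:210,130:250,::-1],None,fx=4,fy=4))
pickle.dump((o,d),open("m.pkl","wb"))
E
```

```text
time: 15.38
tool_pos: [0.4649, -0.2956, 0.1374]
ee_rot: [-3.141, -0.0, 1.365]
wrist_force: [-0.8, 0.7, 0.6]
width: 0.0317
t 15.38 tcp [ 0.4649 -0.2956  0.1374] yawdeg 78.21 F [-0.81  0.68  0.62] w 0.0317 q [-0.67  0.12  1.49 -0.    1.53 -0.46]
```

View pics/m_wrist.png

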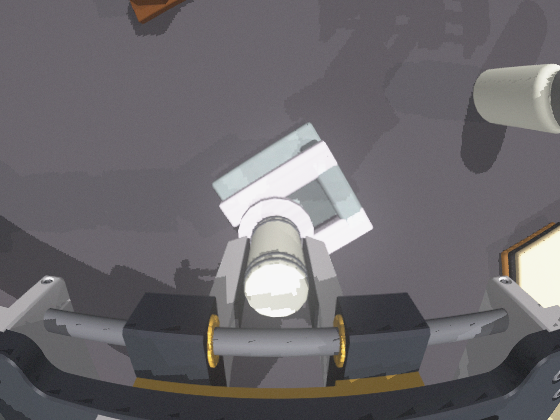

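View pics/m_scene.png

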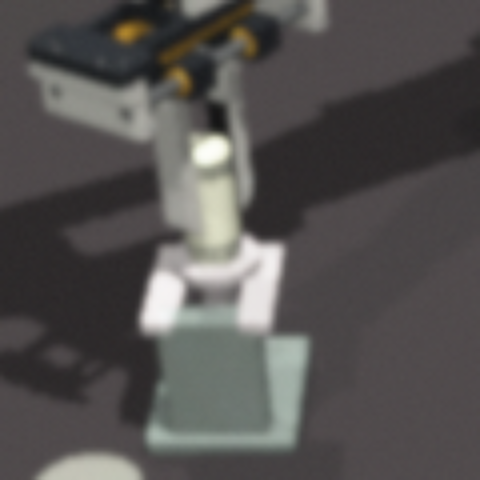

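```bash
python3 -m crank '[{"tx":0,"ty":0,"tz":-1,"twist":0,"grip":0},{"tx":0,"ty":0,"tz":-2,"twist":0,"grip":0},{"tx":0,"ty":0,"tz":-3,"twist":0,"grip":0},{"tx":0,"ty":0,"tz":-3,"twist":0,"grip":0},{"tx":0,"ty":0,"tz":-2,"twist":0,"grip":0},{"tx":0,"ty":0,"tz":0,"twist":0,"grip":0},{"tx":0,"ty":0,"tz":0,"twist":0,"grip":0}]'; python3 go.py .5484 .036 .265
python3 - <<'E'
from bench import cams,get_obs
import cv2,pickle
d={};o=get_obs()
for n in ("wrist","scene"):
    s=cams.snapshot(n);d[n]=s
f=d["wrist"]["frame"];cv2.imwrite("pics/n_wrist.png",cv2.resize(f[170:350,180:370,::-1],None,fx=3,fy=3))
cv2.imwrite("pics/n_scene.png",cv2.resize(d["scene"]["frame"][60:210,130:250,::-1],None,fx=4,fy=4))
pickle.dump((o,d),open("n.pkl","wb"))
E
```

```text
time: 16.35
tool_pos: [0.465, -0.2954, 0.2463]
ee_rot: [-3.14, -0.001, 1.365]
wrist_force: [0.0, -0.1, -2.7]
width: 0.0318
t 16.35 tcp [ 0.465  -0.2954  0.2463] yawdeg 78.21 F [ 0.03 -0.09 -2.7 ] w 0.0318 q [-0.67  0.09  1.31  0.    1.74 -0.46]
tool cm [34.15  1.4  -1.84]
```

View pics/n_wrist.png

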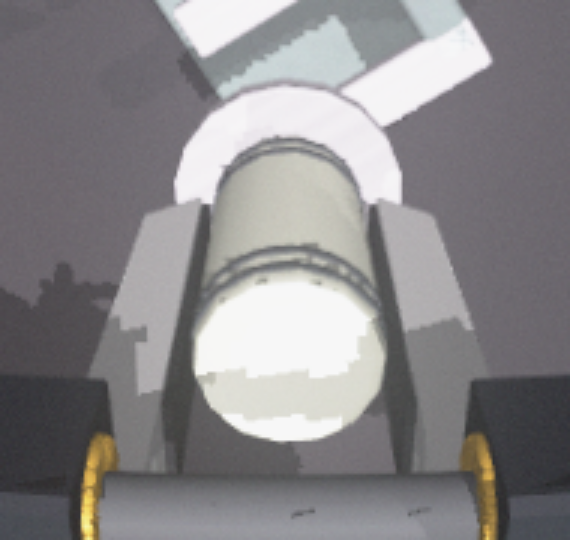

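View pics/n_scene.png

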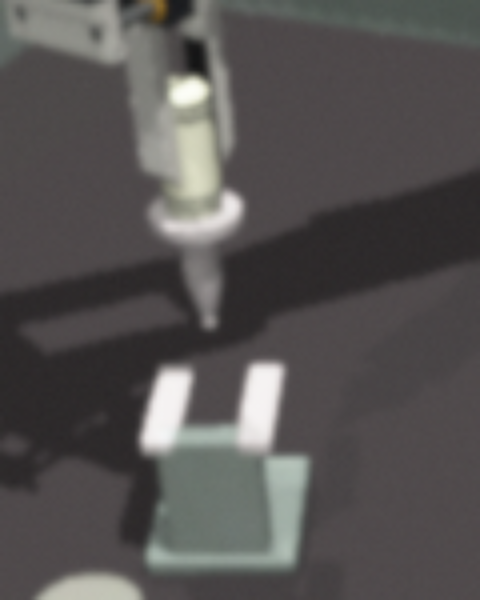

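Run:
```python
import pickle
from h import *
o,d=pickle.load(open("n.pkl","rb"));w,s=d["wrist"],d["scene"]
z=o["tool_pos"][2]
px=(289.5/3-.5+180,357.5/3-.5+170)
T=watz(w,o,px,z+.0366);print("top axis",T.round(4),"rel tool",(Ro.from_euler("xyz",o["ee_rot"]).as_matrix().T@(T-o["tool_pos"])).round(4))
# collar upper face: visible arc top at crop y=82 , x 175..402
H=w["hand_eye"];R=Ro.from_euler("xyz",o["ee_rot"]).as_matrix()
for zc,p in [(z+.102-.1374,(289,82)),(z+.102-.1374,(174,185)),(z+.102-.1374,(403,185))]:
    X=watz(w,o,((p[0]+.5)/3-.5+180,(p[1]+.5)/3-.5+170),zc);print("collar rim rel tool",(R.T@(X-o["tool_pos"])).round(4))
A=o["tool_pos"]
for dz in (.0366,-.1124): print(dz,proj(s,[T[0],T[1],z+dz]).round(1),proj(s,[A[0],A[1],z+dz]).round(1))
print("obs top",((188.5)/4-.5+130,90.5/4-.5+60),"obs tip",(210.5/4-.5+130,326.5/4-.5+60))
```

```text
top axis [ 0.4668 -0.2935  0.2829] rel tool [ 0.0023  0.0014 -0.0366]
collar rim rel tool [0.0265 0.0014 0.0354]
collar rim rel tool [ 0.0024 -0.0244  0.0354]
collar rim rel tool [0.0025 0.027  0.0354]
0.0366 [175.8  81.5] [175.4  81. ]
-0.1124 [183.4 141.7] [183.1 141.2]
obs top (176.625, 82.125) obs tip (182.125, 141.125)
```

```bash
python3 go.py .547 .0347 .2463; python3 -m crank '[{"tx":2,"ty":0.2,"tz":0,"twist":0,"grip":0},{"tx":4,"ty":0.2,"tz":0,"twist":0,"grip":0},{"tx":4.5,"ty":0.2,"tz":0,"twist":0,"grip":0},{"tx":4.5,"ty":0.2,"tz":0,"twist":0,"grip":0},{"tx":4.5,"ty":0.2,"tz":0,"twist":0,"grip":0},{"tx":4.5,"ty":0.2,"tz":0,"twist":0,"grip":0},{"tx":4.5,"ty":0.1,"tz":0,"twist":0,"grip":0},{"tx":3.5,"ty":0.1,"tz":0,"twist":0,"grip":0},{"tx":2,"ty":0,"tz":0,"twist":0,"grip":0},{"tx":0,"ty":0,"tz":0,"twist":0,"grip":0},{"tx":0,"ty":0,"tz":0,"twist":0,"grip":0}]'; python3 go.py .547 .0347 .16
```

```text
t 16.45 tcp [ 0.4647 -0.2952  0.2457] yawdeg 78.21 F [-0.18  0.37 -2.63] w 0.0316 q [-0.67  0.09  1.31  0.    1.74 -0.46]
tool cm [ 3.398e+01  1.310e+00 -2.000e-02]
time: 17.82
tool_pos: [0.5482, 0.0335, 0.2474]
ee_rot: [-3.141, 0.001, 1.364]
wrist_force: [-0.5, 0.0, -2.7]
width: 0.0317
t 17.82 tcp [0.5482 0.0335 0.2474] yawdeg 78.16 F [-0.49  0.04 -2.68] w 0.0317 q [-0.04  0.08  1.32 -0.    1.74  0.16]
tool cm [ 0.1  -0.14  8.74]
```

```bash
python3 -m crank '[{"tx":0.1,"ty":-0.1,"tz":3,"twist":0,"grip":0},{"tx":0,"ty":0,"tz":3,"twist":0,"grip":0},{"tx":0,"ty":0,"tz":2,"twist":0,"grip":0},{"tx":0,"ty":0,"tz":0.5,"twist":0,"grip":0},{"tx":0,"ty":0,"tz":0,"twist":0,"grip":0}]'; python3 go.py .547 .0347 .149
python3 - <<'E'
from bench import cams,get_obs
import cv2,pickle
d={};o=get_obs()
for n in ("wrist","scene"):
    s=cams.snapshot(n);d[n]=s
cv2.imwrite("pics/o_wrist.png",d["wrist"]["frame"][:,:,::-1])
cv2.imwrite("pics/o_scene.png",cv2.resize(d["scene"]["frame"][150:260,250:370,::-1],None,fx=5,fy=5,interpolation=cv2.INTER_CUBIC))
pickle.dump((o,d),open("o.pkl","wb"))
from h import *
print("tip pred",proj(d["scene"],o["tool_pos"]+[.0013,.0013,-.1124]))
E
```

```text
time: 18.45
tool_pos: [0.5477, 0.0346, 0.1629]
ee_rot: [3.141, 0.0, 1.364]
wrist_force: [0.8, 0.2, -2.2]
width: 0.0321
t 18.45 tcp [0.5477 0.0346 0.1629] yawdeg 78.13 F [ 0.76  0.17 -2.19] w 0.0321 q [-0.04  0.1   1.46 -0.    1.58  0.17]
tool cm [-0.01 -0.07  1.39]
tip pred [307.13751791 219.49821657]
```

View pics/o_scene.png

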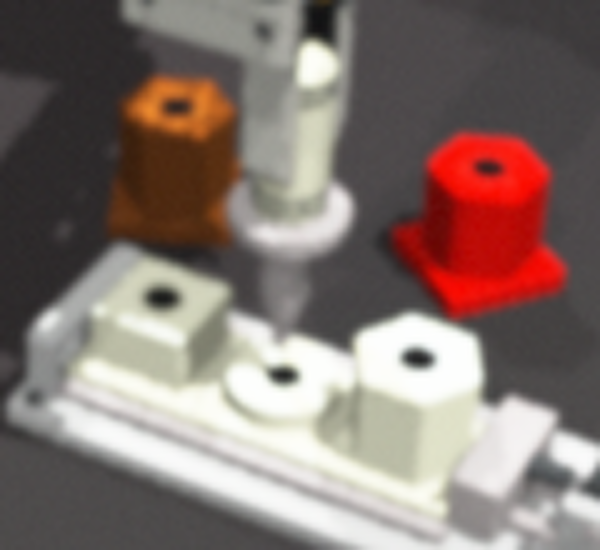

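View pics/o_wrist.png

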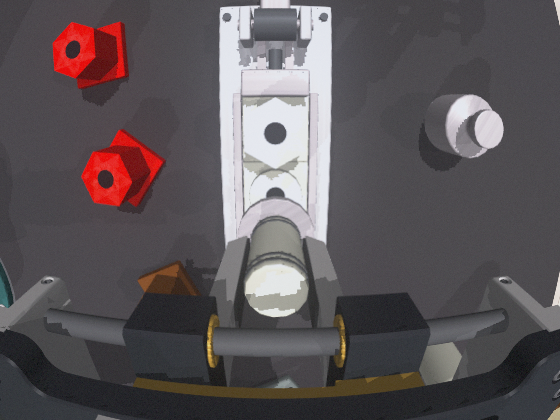

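```bash
python3 -m crank '[{"tx":0,"ty":-0.1,"tz":0.6,"twist":0,"grip":0},{"tx":0,"ty":0,"tz":0.6,"twist":0,"grip":0},{"tx":0,"ty":0,"tz":0,"twist":0,"grip":0}]'; python3 -m crank '[{"tx":0,"ty":0,"tz":0.3,"twist":0,"grip":0},{"tx":0,"ty":0,"tz":0,"twist":0,"grip":0}]'
```

```text
time: 18.92
tool_pos: [0.5461, 0.0358, 0.1496]
ee_rot: [-3.14, 0.0, 1.365]
wrist_force: [-0.1, 0.2, -3.0]
width: 0.0316
time: 19.18
tool_pos: [0.5468, 0.0358, 0.1477]
ee_rot: [3.141, -0.0, 1.365]
wrist_force: [-0.5, 0.0, -0.4]
width: 0.0316
```

```bash
python3 -m crank '[{"tx":0,"ty":0,"tz":0.25,"twist":0,"grip":0},{"tx":0,"ty":0,"tz":0,"twist":0,"grip":0},{"tx":0,"ty":0,"tz":0,"twist":0,"grip":0}]'
python3 - <<'E'
from bench import cams,get_obs
import cv2
print(get_obs()["wrist_force"])
s=cams.snapshot("scene")
cv2.imwrite("pics/p_scene.png",cv2.resize(s["frame"][150:260,250:370,::-1],None,fx=5,fy=5,interpolation=cv2.INTER_CUBIC))
E
```

```text
time: 19.55
tool_pos: [0.5468, 0.0357, 0.1453]
ee_rot: [3.141, -0.0, 1.365]
wrist_force: [0.2, 0.6, -0.7]
width: 0.0314
[ 0.2243589   0.61093688 -0.71242932]
```

View pics/p_scene.png

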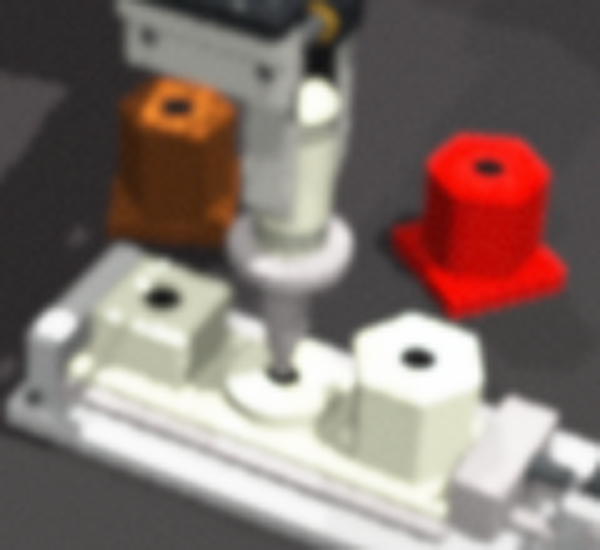

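```bash
python3 -m crank '[{"tx":0,"ty":0,"tz":0.15,"twist":0,"grip":0},{"tx":0,"ty":0,"tz":0,"twist":0,"grip":0},{"tx":0,"ty":0,"tz":0,"twist":0,"grip":0},{"tx":0,"ty":0,"tz":0,"twist":0,"grip":0}]'; python3 -m crank '[{"tx":0,"ty":0,"tz":-1,"twist":0,"grip":0},{"tx":0,"ty":0,"tz":-2,"twist":0,"grip":0},{"tx":0,"ty":0,"tz":-2,"twist":0,"grip":0},{"tx":0,"ty":0,"tz":0,"twist":0,"grip":0}]'; python3 go.py .5342 -.0259 .181
```

```text
time: 20.1
tool_pos: [0.5468, 0.0357, 0.1436]
ee_rot: [3.141, -0.0, 1.365]
wrist_force: [-0.2, -0.1, -0.5]
width: 0.0317
time: 20.6
tool_pos: [0.5475, 0.0356, 0.1954]
ee_rot: [3.138, -0.001, 1.365]
wrist_force: [0.8, 0.3, -2.3]
width: 0.0315
t 20.6 tcp [0.5475 0.0356 0.1954] yawdeg 78.21 F [ 0.82  0.33 -2.34] w 0.0315 q [-0.04  0.09  1.41 -0.    1.64  0.17]
tool cm [-6.3  -0.05  1.44]
```

```bash
python3 -m crank '[{"tx":-2,"ty":0,"tz":0,"twist":0,"grip":0},{"tx":-2.5,"ty":0,"tz":0,"twist":0,"grip":0},{"tx":-1.8,"ty":0,"tz":0,"twist":0,"grip":0},{"tx":0,"ty":0,"tz":1.5,"twist":0,"grip":0},{"tx":0,"ty":0,"tz":0.5,"twist":0,"grip":0},{"tx":0,"ty":0,"tz":0,"twist":0,"grip":0}]'; python3 go.py .5342 -.0259 .162
```

```text
time: 21.35
tool_pos: [0.5332, -0.0253, 0.1721]
ee_rot: [-3.139, -0.0, 1.366]
wrist_force: [0.9, -0.5, -3.2]
width: 0.0313
t 21.35 tcp [ 0.5332 -0.0253  0.1721] yawdeg 78.26 F [ 0.85 -0.48 -3.21] w 0.0313 q [-0.15  0.07  1.48  0.    1.6   0.05]
tool cm [-0.04  0.12  1.01]
```

```bash
python3 -m crank '[{"tx":0,"ty":0,"tz":0.3,"twist":0,"grip":0},{"tx":0,"ty":0,"tz":0.2,"twist":0,"grip":0},{"tx":0,"ty":0,"tz":0.2,"twist":0,"grip":0},{"tx":0,"ty":0,"tz":0.15,"twist":0,"grip":0},{"tx":0,"ty":0,"tz":0,"twist":0,"grip":0},{"tx":0,"ty":0,"tz":0,"twist":0,"grip":0}]'
python3 - <<'E'
from bench import cams,get_obs
import cv2
s=cams.snapshot("scene")
cv2.imwrite("pics/q_scene.png",cv2.resize(s["frame"][150:260,250:370,::-1],None,fx=5,fy=5,interpolation=cv2.INTER_CUBIC))
E
```

```text
time: 22.1
tool_pos: [0.5339, -0.0259, 0.1653]
ee_rot: [3.141, -0.0, 1.365]
wrist_force: [-0.3, -0.4, -1.0]
width: 0.0315
```

View pics/q_scene.png

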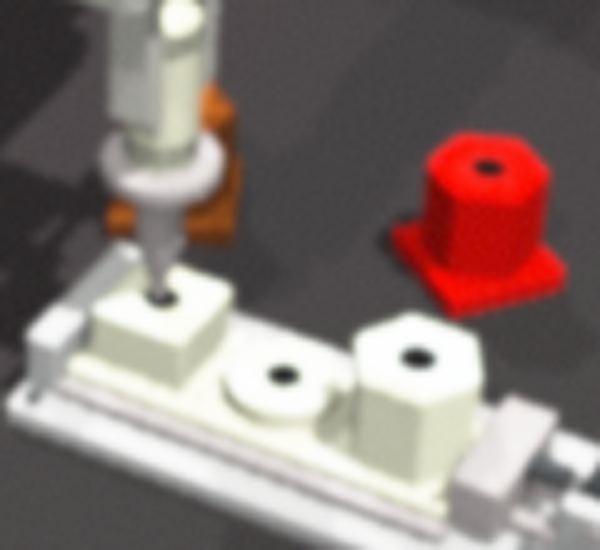

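```bash
python3 -m crank '[{"tx":0,"ty":0,"tz":0.2,"twist":0,"grip":0},{"tx":0,"ty":0,"tz":0.15,"twist":0,"grip":0},{"tx":0,"ty":0,"tz":0,"twist":0,"grip":0},{"tx":0,"ty":0,"tz":0,"twist":0,"grip":0},{"tx":0,"ty":0,"tz":0,"twist":0,"grip":0}]'
python3 - <<'E'
from bench import cams
import cv2
s=cams.snapshot("scene")
cv2.imwrite("pics/r_scene.png",cv2.resize(s["frame"][180:230,255:315,::-1],None,fx=10,fy=10,interpolation=cv2.INTER_CUBIC))
E
```

```text
time: 22.78
tool_pos: [0.5339, -0.026, 0.1616]
ee_rot: [3.141, -0.0, 1.365]
wrist_force: [0.6, 0.9, -0.2]
width: 0.0318
```

View pics/r_scene.png

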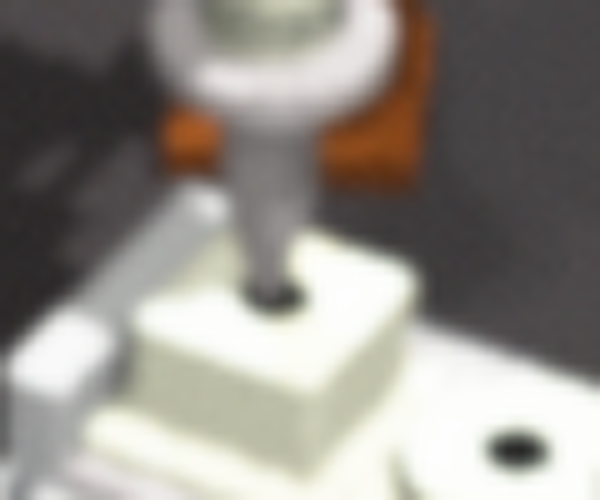

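The tip is inside the dark mark (crop (270,290)) at about 4.8 mm of travel. The tall block is next.

```bash
python3 -m crank '[{"tx":0,"ty":0,"tz":-1,"twist":0,"grip":0},{"tx":0,"ty":0,"tz":-2.5,"twist":0,"grip":0},{"tx":0,"ty":0,"tz":-2.5,"twist":0,"grip":0},{"tx":2,"ty":0,"tz":0,"twist":0,"grip":0},{"tx":3.5,"ty":0,"tz":0,"twist":0,"grip":0},{"tx":3.5,"ty":0,"tz":0,"twist":0,"grip":0},{"tx":3,"ty":0,"tz":0,"twist":0,"grip":0},{"tx":0,"ty":0,"tz":0,"twist":0,"grip":0},{"tx":0,"ty":0,"tz":0,"twist":0,"grip":0}]';python3 go.py .5596 .0960 .19
```

```text
time: 23.95
tool_pos: [0.5577, 0.0918, 0.2202]
ee_rot: [-3.139, 0.001, 1.366]
wrist_force: [0.4, -0.3, -2.8]
width: 0.0316
t 23.95 tcp [0.5577 0.0918 0.2202] yawdeg 78.25 F [ 0.43 -0.25 -2.8 ] w 0.0316 q [ 0.06  0.12  1.33 -0.    1.7   0.27]
tool cm [0.45 0.11 3.02]
```

Contact is expected at TCP z of about 0.184.

```bash
python3 -m crank '[{"tx":0.45,"ty":0.1,"tz":0,"twist":0,"grip":0},{"tx":0,"ty":0,"tz":2,"twist":0,"grip":0},{"tx":0,"ty":0,"tz":1,"twist":0,"grip":0},{"tx":0,"ty":0,"tz":0,"twist":0,"grip":0},{"tx":0,"ty":0,"tz":0,"twist":0,"grip":0}]';python3 go.py .5596 .0960 .180
```

```text
time: 24.58
tool_pos: [0.5605, 0.0955, 0.1921]
ee_rot: [3.141, -0.0, 1.365]
wrist_force: [-0.6, 0.3, -2.1]
width: 0.0317
t 24.57 tcp [0.5605 0.0955 0.1921] yawdeg 78.18 F [-0.65  0.27 -2.07] w 0.0317 q [0.07 0.13 1.37 0.   1.64 0.28]
tool cm [ 0.03 -0.1   1.21]
```

```bash
python3 -m crank '[{"tx":0,"ty":-0.1,"tz":0.5,"twist":0,"grip":0},{"tx":0,"ty":0,"tz":0.3,"twist":0,"grip":0},{"tx":0,"ty":0,"tz":0.15,"twist":0,"grip":0},{"tx":0,"ty":0,"tz":0.15,"twist":0,"grip":0},{"tx":0,"ty":0,"tz":0,"twist":0,"grip":0},{"tx":0,"ty":0,"tz":0,"twist":0,"grip":0}]'
python3 - <<'E'
from bench import cams
import cv2
s=cams.snapshot("scene")
cv2.imwrite("pics/s_scene.png",cv2.resize(s["frame"][170:250,285:365,::-1],None,fx=7,fy=7,interpolation=cv2.INTER_CUBIC))
E
```

```text
time: 25.32
tool_pos: [0.5593, 0.0959, 0.1808]
ee_rot: [3.141, -0.0, 1.365]
wrist_force: [-1.2, -0.3, -1.1]
width: 0.0313
```

View pics/s_scene.png

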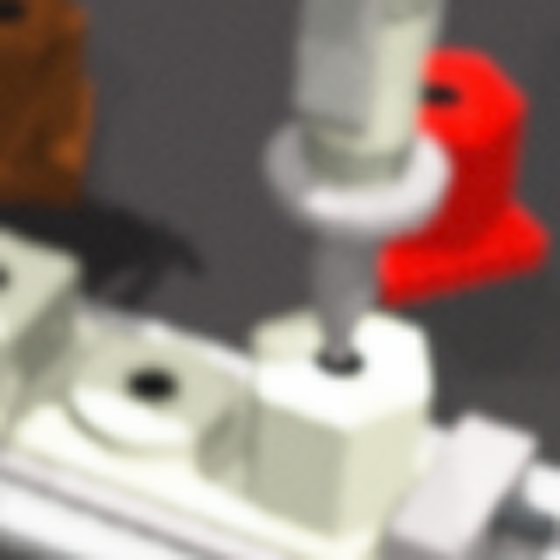

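```bash
python3 -m crank '[{"tx":0,"ty":0,"tz":0.12,"twist":0,"grip":0},{"tx":0,"ty":0,"tz":0,"twist":0,"grip":0},{"tx":0,"ty":0,"tz":0,"twist":0,"grip":0},{"tx":0,"ty":0,"tz":0,"twist":0,"grip":0}]'; python3 -m crank '[{"tx":0,"ty":0,"tz":-1,"twist":0,"grip":0},{"tx":0,"ty":0,"tz":-3,"twist":0,"grip":0},{"tx":0,"ty":0,"tz":-3,"twist":0,"grip":0},{"tx":0,"ty":0,"tz":0,"twist":0,"grip":0}]';python3 go.py .4649 -.2956 .247
```

```text
time: 25.88
tool_pos: [0.5593, 0.0959, 0.1794]
ee_rot: [3.141, -0.0, 1.365]
wrist_force: [0.3, 0.7, -0.4]
width: 0.0322
time: 26.38
tool_pos: [0.5605, 0.096, 0.2524]
ee_rot: [3.136, -0.002, 1.365]
wrist_force: [0.8, 0.1, -2.9]
width: 0.0317
t 26.38 tcp [0.5605 0.096  0.2524] yawdeg 78.21 F [ 0.78  0.13 -2.86] w 0.0317 q [0.07 0.12 1.26 0.   1.75 0.28]
tool cm [-40.29  -1.36   0.47]
```

```bash
python3 -m crank '[{"tx":-2,"ty":-0.1,"tz":0,"twist":0,"grip":0},{"tx":-4,"ty":-0.1,"tz":0,"twist":0,"grip":0},{"tx":-5,"ty":-0.2,"tz":0,"twist":0,"grip":0},{"tx":-5,"ty":-0.2,"tz":0,"twist":0,"grip":0},{"tx":-5,"ty":-0.2,"tz":0,"twist":0,"grip":0},{"tx":-5,"ty":-0.2,"tz":0,"twist":0,"grip":0},{"tx":-5,"ty":-0.1,"tz":0,"twist":0,"grip":0},{"tx":-4,"ty":-0.1,"tz":0,"twist":0,"grip":0},{"tx":-3.5,"ty":-0.1,"tz":0,"twist":0,"grip":0},{"tx":-1.5,"ty":0,"tz":0,"twist":0,"grip":0},{"tx":0,"ty":0,"tz":0,"twist":0,"grip":0},{"tx":0,"ty":0,"tz":0,"twist":0,"grip":0}]';python3 go.py .4649 -.2956 .247
```

```text
time: 27.88
tool_pos: [0.4648, -0.2919, 0.2489]
ee_rot: [-3.141, -0.001, 1.366]
wrist_force: [0.2, 0.1, -2.7]
width: 0.0319
t 27.88 tcp [ 0.4648 -0.2919  0.2489] yawdeg 78.28 F [ 0.17  0.08 -2.7 ] w 0.0319 q [-0.66  0.08  1.31  0.    1.75 -0.46]
tool cm [-0.36  0.08  0.19]
```

```bash
python3 -m crank '[{"tx":-0.35,"ty":0.1,"tz":0,"twist":0,"grip":0},{"tx":0,"ty":0,"tz":2,"twist":0,"grip":0},{"tx":0,"ty":0,"tz":0,"twist":0,"grip":0},{"tx":0,"ty":0,"tz":0,"twist":0,"grip":0}]';python3 go.py .4649 -.2956 .137
python3 - <<'E'
from bench import cams
import cv2
s=cams.snapshot("scene")
cv2.imwrite("pics/t_scene.png",cv2.resize(s["frame"][90:210,130:250,::-1],None,fx=4,fy=4,interpolation=cv2.INTER_CUBIC))
E
```

```text
time: 28.38
tool_pos: [0.4654, -0.2963, 0.2298]
ee_rot: [3.141, 0.0, 1.366]
wrist_force: [-0.6, -1.1, -2.2]
width: 0.0315
t 28.38 tcp [ 0.4654 -0.2963  0.2298] yawdeg 78.26 F [-0.56 -1.1  -2.17] w 0.0315 q [-0.67  0.09  1.34  0.    1.71 -0.46]
tool cm [ 0.06 -0.07  9.28]
```

View pics/t_scene.png

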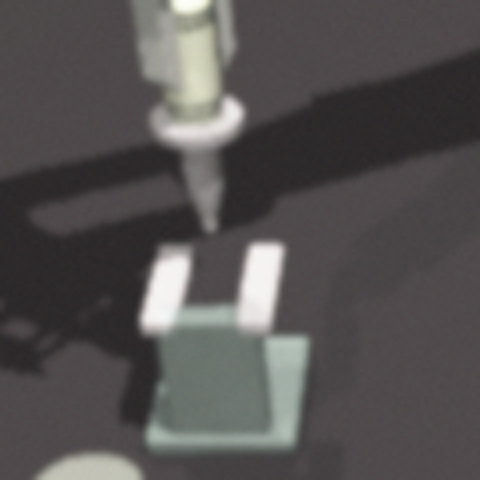

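The tip (crop (210,232)) is above the gap between the prongs, so I'll descend gently.

```bash
python3 -m crank '[{"tx":0.05,"ty":-0.05,"tz":2,"twist":0,"grip":0},{"tx":0,"ty":0,"tz":2,"twist":0,"grip":0},{"tx":0,"ty":0,"tz":2,"twist":0,"grip":0},{"tx":0,"ty":0,"tz":2,"twist":0,"grip":0},{"tx":0,"ty":0,"tz":0.7,"twist":0,"grip":0},{"tx":0,"ty":0,"tz":0,"twist":0,"grip":0}]';python3 go.py .4649 -.2956 .137
```

```text
time: 29.18
tool_pos: [0.4648, -0.2961, 0.1426]
ee_rot: [3.141, -0.0, 1.365]
wrist_force: [-0.3, -0.2, -2.6]
width: 0.0319
t 29.18 tcp [ 0.4648 -0.2961  0.1426] yawdeg 78.22 F [-0.31 -0.2  -2.55] w 0.0319 q [-0.67  0.12  1.49  0.    1.54 -0.46]
tool cm [0.05 0.   0.56]
```

```bash
python3 -m crank '[{"tx":0.05,"ty":0,"tz":0.3,"twist":0,"grip":0},{"tx":0,"ty":0,"tz":0.1,"twist":0,"grip":0},{"tx":0,"ty":0,"tz":0,"twist":0,"grip":0}]';python3 -m crank '[{"tx":0,"ty":0,"tz":0.1,"twist":0,"grip":0},{"tx":0,"ty":0,"tz":0,"twist":0,"grip":0}]'
```

```text
time: 29.55
tool_pos: [0.4649, -0.2956, 0.1386]
ee_rot: [3.141, 0.0, 1.365]
wrist_force: [0.7, -0.3, -2.4]
width: 0.0317
time: 29.8
tool_pos: [0.4649, -0.2957, 0.1374]
ee_rot: [3.141, 0.0, 1.365]
wrist_force: [0.9, -0.6, -2.5]
width: 0.0317
```

```bash
python3 -m crank '[{"tx":0,"ty":0,"tz":0.1,"twist":0,"grip":0},{"tx":0,"ty":0,"tz":0,"twist":0,"grip":0},{"tx":0,"ty":0,"tz":0,"twist":0,"grip":0}]'
```

```text
time: 30.18
tool_pos: [0.4649, -0.2957, 0.1373]
ee_rot: [3.141, 0.001, 1.365]
wrist_force: [-2.1, 0.0, 6.0]
width: 0.0314
```

The force shows the collar is seated, so I'll let go and retreat straight up.

```bash
python3 -m crank '[{"tx":0,"ty":0,"tz":-0.05,"twist":0,"grip":0.4},{"tx":0,"ty":0,"tz":0,"twist":0,"grip":0.5},{"tx":0,"ty":0,"tz":0,"twist":0,"grip":0.7},{"tx":0,"ty":0,"tz":0,"twist":0,"grip":1},{"tx":0,"ty":0,"tz":0,"twist":0,"grip":1},{"tx":0,"ty":0,"tz":0,"twist":0,"grip":1},{"tx":0,"ty":0,"tz":0,"twist":0,"grip":1}]'; python3 -m crank '[{"tx":0,"ty":0,"tz":-2,"twist":0,"grip":1},{"tx":0,"ty":0,"tz":-4,"twist":0,"grip":1},{"tx":0,"ty":0,"tz":-5,"twist":0,"grip":1},{"tx":0,"ty":0,"tz":-4,"twist":0,"grip":1},{"tx":0,"ty":0,"tz":0,"twist":0,"grip":1},{"tx":0,"ty":-5,"tz":0,"twist":0,"grip":1},{"tx":0,"ty":-5,"tz":0,"twist":0,"grip":1},{"tx":0,"ty":0,"tz":0,"twist":0,"grip":1},{"tx":0,"ty":0,"tz":0,"twist":0,"grip":1}]'
python3 - <<'E'
from bench import cams,get_obs
import cv2,pickle
d={}
for n in ("scene","top"):
    d[n]=s=cams.snapshot(n);cv2.imwrite(f"pics/u_{n}.png",s["frame"][:,:,::-1])
cv2.imwrite("pics/u_z.png",cv2.resize(d["scene"]["frame"][110:280,150:430,::-1],None,fx=2.8,fy=2.8,interpolation=cv2.INTER_CUBIC))
pickle.dump(d,open("u.pkl","wb"))
E
python3 go.py
```

```text
time: 31.05
tool_pos: [0.4648, -0.2956, 0.1368]
ee_rot: [3.142, -0.0, 1.365]
wrist_force: [-0.2, -0.4, -0.0]
width: 0.0926
time: 32.17
tool_pos: [0.3671, -0.2751, 0.2858]
ee_rot: [-3.141, -0.001, 1.365]
wrist_force: [0.2, -0.8, 1.1]
width: 0.0942
t 32.27 tcp [ 0.3676 -0.2753  0.286 ] yawdeg 78.25 F [-0.68  1.1   0.32] w 0.0936 q [-0.77 -0.12  1.44  0.    1.82 -0.56]
```

View pics/u_z.png

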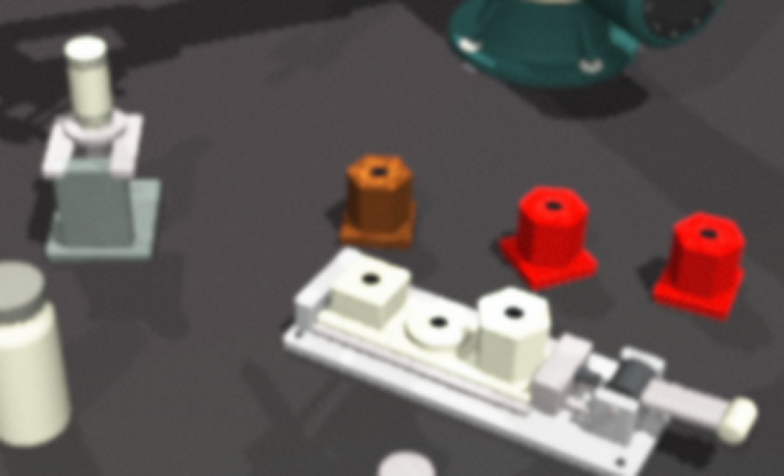

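View pics/u_top.png

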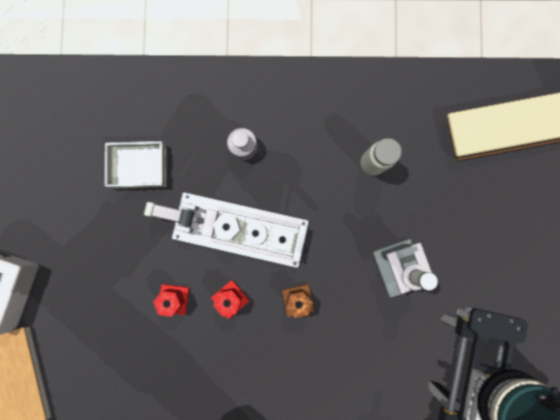

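Run:
```python
import pickle
from h import *
d=pickle.load(open("u.pkl","rb"))
print("bar",tri(d["scene"],(738/2.8-.5+150,419/2.8-.5+110),d["top"],(150,209.5)))
for n,a,b in [("tall",(227,227),(334,221)),("low",(256,233),(307,225)),("mid",(282,239),(282,209))]:
    print(n,tri(d["scene"],mark(d["scene"],b),d["top"],mark(d["top"],a))[0].round(4))
from bench import ticket
print(ticket.close_job())
```

```text
bar (array([0.59603288, 0.27089082, 0.04781337]), np.float64(0.0013173289747874376))
tall [0.5611 0.0968 0.0718]
low [0.5484 0.036  0.0355]
mid [ 0.5355 -0.0246  0.0533]
the job is handed in; nothing more can be done
None
```

The job is done and handed in at about 32 s of robot time, well inside the 72 s limit. The system gives no verdict.

- **Clamping:** I pushed the cam lever over and pressed it down against its stop with about 17 N. The last measurement puts the crossbar 48 mm up, which is what the fully clamped angle should give.
- **Pressing the marks:** I held the probe upright and pressed low, then mid, then tall. Each press was about 4.5–5 mm into the 10 mm of tip travel and stayed on the dark mark. The travel figures come from the arm's height, not from a direct reading of the tip joint.
- **Stand:** The probe is back in the fork and released. The last picture shows it upright with its collar on both prongs.
- **Final state:** The gripper is open and clear of everything. The marks have not moved since clamping, and the red and brown look-alikes, jar, weight and tray look unmoved in the pictures.

**One slip on the way:** while flipping the lever, the fingers slid past the crossbar to its far side, and the wrist read about 16 N. I backed off, measured again and finished by pressing from above.

No final check failed. The two fixed cameras disagreed by about 3 mm on the mark positions, which is within the 9 mm mark radius.

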